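# Transfer a cylinder-head plate carrier to the next rail and latch it

### The arm

A 6-joint arm with a two-finger parallel gripper is mounted at the origin on the work surface. World frame = base frame: x ahead of the robot, y to its left, z up, the work surface at z = 0. Lengths are in m, angles in rad, forces in N, time in s.
With the tool pointing down it reaches from about 0.3 to 0.95 m from the base axis. Payload 3.1 kg.
Tool frame: the origin (TCP) lies midway between the tips of the shut fingers; the grasp point (between the pads) lies behind it (r.pinch_z is the z of the grasp point in the tool frame, in m); z points along the fingers, y is the line along which they close (so a half turn about z gives the same grasp; the last joint's range is limited). The gripper opens to 85 mm and grips with 20 to 120 N. Pads are 22 mm wide; open, the fingers measure 114 mm over their backs; the gripper's body (76 mm by 85 mm) begins 54 mm behind the grasp point. The pads swing forward as they close: fully open they stand 13 mm farther back than shut.
Start: joints at [1.105, 0.308, 1.634, -0, 1.2, -0.07], TCP at [0.241, 0.577, 0.231] pointing down, gripper open.
Joint ranges: [-3.06, 3.06], [-0.79, 1.96], [0.05, 2.63], [-1.19, 4.34], [0.05, 2.64], [-2.94, 2.94]. Speed limits (rad/s): [2.79, 2.79, 3.14, 3.14, 3.14, 3.14].

### API

Orientations are given as a unit quaternion [x, y, z, w].
In Python, from plant import r, cams, ticket gives the robot as it stands. The module is installed in compiled form; this text tells all that it offers.
- The arm moves only by the tool carry_out, never from a script. Its argument "plan" is a list of rows, each a list of 6 numbers: the shift along the tool's x, y, z scaled (see below), then the turn, a rotation vector about the tool's x, y, z scaled (see below). A call has 1 to 10 rows; each row is the pose to reach, as a shift and turn from the pose commanded when the call began, along the tool's axes at that moment, turning the shorter way round; what a row does not reach only later rows make up. The controller multiplies each number of a shift by 0.1 m and each number of a turn by pi rad. A row lasts 1/10 s, in which the tool goes at most 50 mm and 8.59 degrees, less where a joint would pass 70% of its speed; a pose out of reach is approached as far as the arm can. A call with a number of a shift or a turn outside -1 to 1 is refused whole. A call with a gripper value outside its range is refused whole. "gripper" is the closure, from 0 (fully open) to 1 (shut), set as the call begins (left out, the last holds). The fingers move at their own pace and stop on an object; "newtons" is the grip in N (left out, the last holds). Time passes only in rows, so rows that repeat a pose let the fingers close. It gives the time, the measured TCP pose, the force, the opening and the grip force at its end, in the units of the state.
- r.state(): the state, without advancing time (a new reading comes with each control period).
- cams.get_image(name): name is "scene" or "top" or "wrist"; returns a dict with "img" (384x512x3 uint8, blue, green, red), "vfov" (degrees; the focal length in pixels is half the picture's height over the tangent of half this angle, whatever the lens; pixels are square), "cx", "cy" (the principal point, pixels), "extrinsics" (4x4, takes a point from camera to world coordinates). Camera axes: x right, y up, looking along -z (the intrinsics and any distortion apply to the point x, -y, -z); pixel columns grow to the right and rows downward; lengths in m; the calibration is good to about 2 mm. A picture is of the moment at which its call begins. There is no depth.
- ticket.sign_off(): hands the job in; it is judged then, once.
The state is a dict: "t": time; "qpos": joint angles; "dq": joint speeds; "effort": joint torques, N m; "tcp_pos": TCP position; "tcp_rot": TCP orientation; "contact_force": force on the tool from outside, world axes, zero at the start; "wrist_torque": the same for the moment, N m; "opening": finger opening in m; "grip_force": force on a finger pad.
Only numpy, scipy, OpenCV 4.12 (cv2) and the standard library are available. Lean on these libraries where they do the work, as an engineer would, in place of code of your own. Each camera call takes 0.05 s, during which the arm holds its last target. There are 200 camera calls.

### The job

Take the carrier with the larger head plates off the first rail, lifting it over the rail's end stop, and set it down gently on the clear entry stretch of the next rail. Then slide it along that rail by feel until it has gone past the sprung catch and pressed the sprung buffer in a little, without driving the buffer hard in, and let go so that it hangs latched between catch and buffer. Leave the smaller carrier and the other things on the bench alone.

Things in the scene. Friction and masses are not known exactly. Their poses are not given: they have to be found in the camera images.
- carrier: Larger carrier, 0.35-0.65 kg: steel yoke astride the rail, resting on it by two slippery plastic cross pins (7 mm dia, along x, at y -20 and +20), grip block on top, a 90 mm long aluminium plate each side. Origin on the rail's upper face under the pins' middle; z up, y along the rail. Cheeks: inner faces x +-9, y +-30, down to z -20. Starts on rail_a near its +y end.
- grip (a point): Centre of the larger carrier's upright steel grip block, 44 mm above the carrier's origin. Block 24 (x) x 18 (y) x 42 mm high (z 21 to 63 above the origin); below it a roof 26 x 44 mm, top 21 and underside 15 mm above the rail.
- plate_low (a point): Lower edge of the larger carrier's plates, 75 mm below its origin, midway between them. Plates reach up to 10 mm below the origin; inner faces x +-13, outer +-21 mm, y +-45. Raised 95 mm it clears any rail and end stop.
- carrier_small: Smaller carrier, a bystander on rail_a on the -y side of the larger: same yoke and grip block, plates only 64 mm long and 40 mm high. Origin as for carrier.
- rail_a: First rail: level steel bar along its y, 10 mm wide, 14 deep, upper face at z 140 mm, y -150 to +130, on posts and a 70 mm wide base. Origin on the table under the bar, z up. The +y end faces rail_b. An end stop at each end.
- end_stop (a point): Top of rail_a's end stop at its +y end (y 126, z 156 mm): 8 mm long, 10 wide, 16 mm above the bar. All four end stops of the two rails are alike.
- rail_b: Next rail, like rail_a but with its own yaw and sideways offset: bar along its y from -130 (end facing rail_a) to +150 mm, upper face at z 150 mm. Origin on the table under the bar, z up.
- entry (a point): Middle of rail_b's clear entry stretch, on the bar's upper face (rail_b y -62 mm). A carrier whose origin is set down between y -95 and -30 mm always clears end stop and catch. Resting there by its own weight, it slides along the bar with about 0.5 to 1.5 N.
- shoe_zone (a point): Middle of the zone (rail_b y +20 to +70 mm, on the bar) in which the upright far face of the catch lies. Catch and buffer sit on a dark parking shoe clamped at a different, unmeasured place each time. Its 20 mm wide block begins 27 mm past the catch's far face.
- catch (a joint): Sprung wedge in the bar, rising 6 mm over 17 mm towards +y, then an upright far face. Value: m pushed down; 0 up, 0.006 level with the bar, 0.008 most. Spring about 0.8 N up, 1.7 N level. The carrier's +y pin pushes it down in passing (1 to 2 N along the rail); it then springs up behind that pin.
- buffer (a joint): Sprung plunger 10 mm wide on the bar, free face 3 mm past the catch's far face; meets the carrier's +y pin. Value: m pressed in along rail_b's +y; 0 free, 0.018 end. 0.6 N per mm, no preload. The catch closes behind the pin when it is in over 4 mm; latched, it stays in about 4 mm. Over 12 mm is hard in.
- spanner: Bystander: steel spanner 170 mm long lying in front of the rails. Origin under its middle.
- valve1: Bystander: engine valve standing on its head, 36 mm wide, 95 mm high. Origin: centre of its underside.
- valve2: Bystander: a like engine valve. Origin: centre of its underside.
- bearing: Bystander: bearing ring 52 mm wide, 15 mm high. Origin: centre of its underside.
- oil_can: Bystander: grey can 64 mm wide, 130 mm high. Origin: centre of its underside.
- tin: Bystander: open aluminium tin 70 mm wide, 50 mm high. Origin: centre of its underside.
- piston: Bystander: aluminium piston 60 mm wide, 48 mm high. Origin: centre of its underside.
There are look-alikes about, which are no part of the job. What is shaped like the carrier but green or pink is not meant.

How it is judged:
By the outcome, as a careful person would: the job done as asked, in the order asked, and still so for the second after the job is handed in, with the robot touching nothing.
It also fails if it takes over 58 s, if anything falls off the work surface, if the arm or the gripper's body presses on something with over 40 N, if the wrist force passes 120 N, or if a joint passes its speed limit or range.

## Working session

There is one attempt and no reset: what is moved stays moved. The work goes in short steps, Python scripts to look and compute and a tool call to move; the robot and the scene stay as the last step left them, time stands still between calls to the robot, and variables do not carry over. Pictures are saved under pics/ and viewed, at most 10 in all, crops included, and the job is handed in when it is done.

Besides the shell and the picture viewer there is one more tool, called after "Call:" by a JSON object that holds its "fn" and its "kwargs". carry_out: Moves the arm, as the interface text tells. Shifts and turns lie within -1 to 1; 1 stands for 0.1 m of shift or pi rad of turn. Its arguments: {"type":"object","properties":{"plan":{"type":"array","items":{"type":"array","items":{"type":"number","minimum":-1,"maximum":1}}},"gripper":{"type":"number"},"newtons":{"type":"number"}},"required":["plan"]}

```bash
mkdir -p pics
python3 - <<'E'
from plant import r,cams
import cv2,numpy as np
for n in ["scene","top"]:
    d=cams.get_image(n); cv2.imwrite(f"pics/{n}0.png",cv2.resize(d["img"],(800,600),interpolation=cv2.INTER_CUBIC))
    print(n,d["vfov"],d["cx"],d["cy"],np.round(d["extrinsics"],4).tolist(),[k for k in d])
s=r.state(); print(s, r.pinch_z)
E
```

```text
scene 49.147534526751905 252.2884186058037 193.0560285159578 [[-0.0108, -0.7463, 0.6655, 1.1489], [0.9998, 0.0022, 0.0186, 0.0155], [-0.0153, 0.6656, 0.7462, 0.8441], [0.0, 0.0, 0.0, 1.0]] ['img', 'vfov', 'cx', 'cy', 'extrinsics']
top 46.44567001298508 258.49382243367364 186.09423495294683 [[0.0153, 0.9875, -0.1568, 0.3482], [-0.9999, 0.0159, 0.0027, -0.017], [0.0051, 0.1567, 0.9876, 1.2245], [0.0, 0.0, 0.0, 1.0]] ['img', 'vfov', 'cx', 'cy', 'extrinsics']
{'t': 0.1, 'qpos': array([ 1.10528581e+00,  3.08965585e-01,  1.63504311e+00, -2.14545243e-05,
        1.19969795e+00, -6.96867212e-02]), 'dq': array([ 0.00102705,  0.00074986, -0.0012935 , -0.00170755,  0.00012317,
        0.0002992 ]), 'effort': array([-3.43111078e-04, -4.16408622e+01, -2.77643913e+01, -5.73463785e-05,
        4.04287217e-03, -1.41422046e-05]), 'tcp_pos': array([0.24067083, 0.57600216, 0.23013993]), 'tcp_rot': array([ 1.96618486e-01,  9.80479502e-01, -1.02201761e-03, -2.69849478e-04]), 'contact_force': array([ 0.41326609, -0.36150609,  0.00297953]), 'wrist_torque': array([0.00498853, 0.0234328 , 0.01401149]), 'grip_force': 0.0, 'opening': 0.08532126529566884} -0.0187
```

View pics/scene0.png

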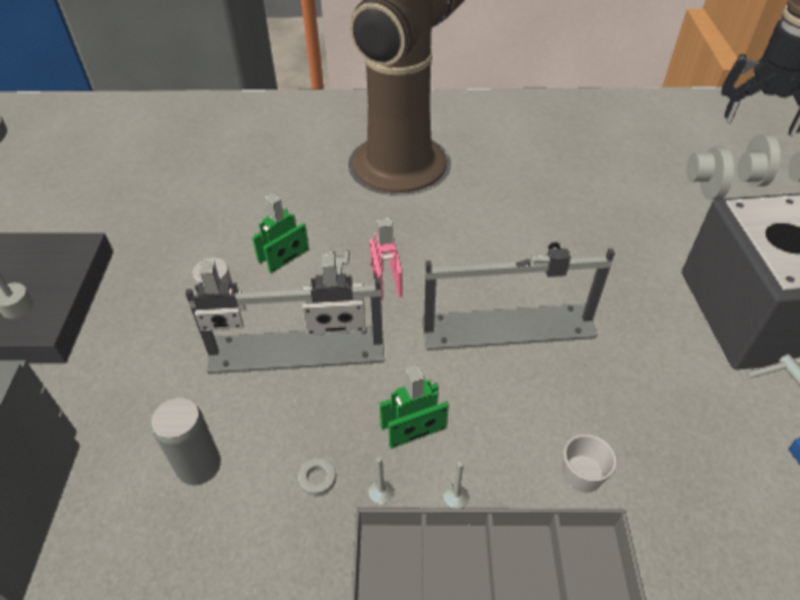

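View pics/top0.png

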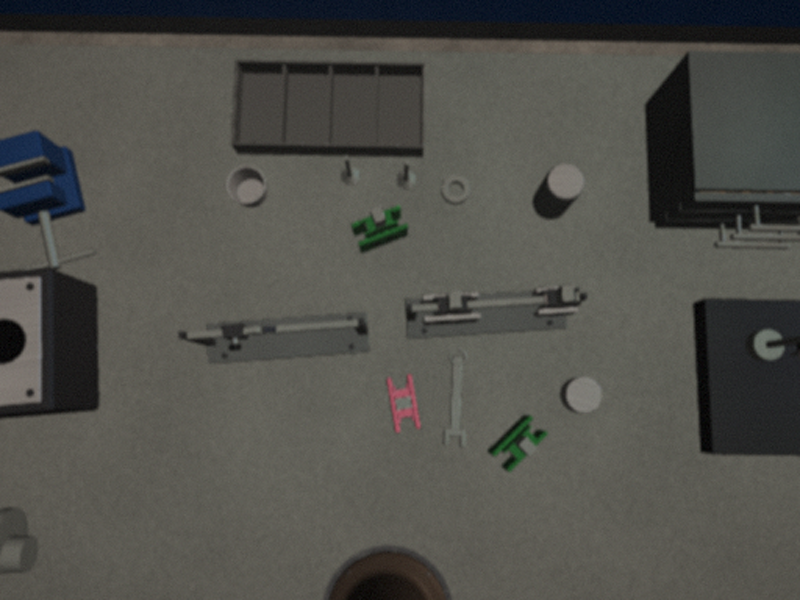

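The scene picture shows rail_a at left (end stop tops near (191,292) and (379,284)) with the larger carrier at about (333,290), and rail_b at right (end stops (430,264) and (610,252), shoe at 555,262). In the top picture the larger carrier is at about (455,305). I'll enlarge both to read these closer.

Run:
```python
from plant import r,cams
import cv2,numpy as np
a=cams.get_image("scene")["img"][150:240,112:402]; b=cams.get_image("top")["img"][175:245,108:388]
f=lambda i,w:cv2.resize(cv2.convertScaleAbs(i,alpha=w,beta=0),None,fx=2.75,fy=2.75,interpolation=cv2.INTER_CUBIC)
A=f(a,1.1);B=f(b,2.2)
o=np.zeros((A.shape[0]+B.shape[0],800,3),np.uint8);print(A.shape,B.shape)
o[:A.shape[0],:A.shape[1]]=A[:,:800];o[A.shape[0]:,:B.shape[1]]=B[:,:800]
cv2.imwrite("pics/c1.png",o)
```

```text
(248, 798, 3) (192, 770, 3)
```

View pics/c1.png

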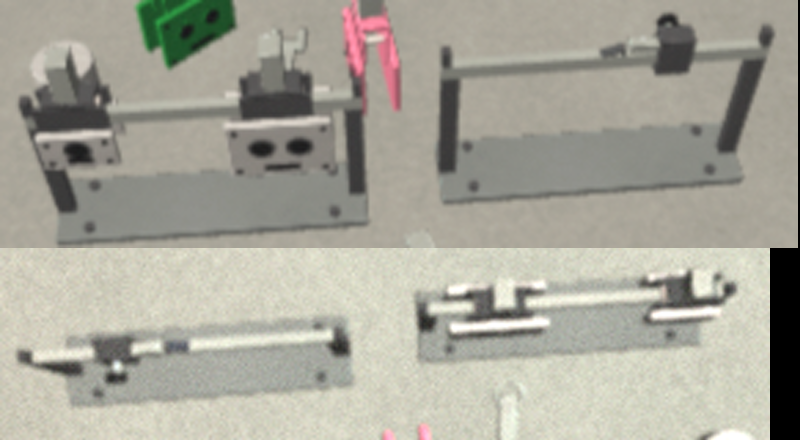

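The enlarged crop shows the rail_a stops, scene (27,100)/(354,76) and top (731,289)/(427,308). It shows the rail_b stops at scene (447,50)/(766,30) and top (338,338)/(24,355). The grip block top is at scene (271,38) and top (506,293). On rail_b, the catch's far face is near top X=164 and the shoe block starts near X=132.

```bash
cat > h.py <<'E'
from plant import r,cams
import cv2,numpy as np
from scipy.spatial.transform import Rotation as R
def ray(d,u,v,z):
    f=192/np.tan(np.radians(d["vfov"]/2)); E=np.array(d["extrinsics"])
    q=E[:3,:3]@np.array([(u-d["cx"])/f,-(v-d["cy"])/f,-1]); o=E[:3,3]
    return o+q*(z-o[2])/q[2]
def proj(d,p):
    f=192/np.tan(np.radians(d["vfov"]/2)); E=np.array(d["extrinsics"])
    q=E[:3,:3].T@(np.array(p)-E[:3,3]); return [d["cx"]+f*q[0]/-q[2],d["cy"]-f*q[1]/-q[2]]
def to_tool(p_world,yaw=None):
    s=r.state(); T=R.from_quat(s["tcp_rot"]); return T.inv().apply(np.array(p_world)-s["tcp_pos"])*10
E
python3 - <<'E'
from h import *
s=cams.get_image("scene");t=cams.get_image("top")
S=lambda X,Y,z:np.round(ray(s,111.7+X/2.75,149.7+Y/2.75,z),4)
T=lambda X,Y,z:np.round(ray(t,107.7+X/2.75,174.7+(Y-248)/2.75,z),4)
P={"a-":((27,100),(731,289),.156),"a+":((354,76),(427,308),.156),"b-":((447,50),(338,338),.166),"b+":((766,30),(24,355),.166),"grip":((271,38),(506,290),.203),"catch":((625,48),(164,347),.15),"block":((655,40),(132,347),.15)}
for k,(u,v,z) in P.items(): print(k,S(*u,z),T(*v,z))
E
```

```text
a- [ 0.5133 -0.2953  0.156 ] [ 0.5136 -0.2981  0.156 ]
a+ [ 0.4872 -0.0291  0.156 ] [ 0.4925 -0.0311  0.156 ]
b- [0.4672 0.048  0.166 ] [0.4638 0.0456 0.166 ]
b+ [0.4446 0.3161 0.166 ] [0.4448 0.3155 0.166 ]
grip [ 0.4902 -0.0934  0.203 ] [ 0.5025 -0.0966  0.203 ]
catch [0.4494 0.1998 0.15  ] [0.4552 0.1986 0.15  ]
block [0.4398 0.2265 0.15  ] [0.4548 0.2266 0.15  ]
```

Call:
{"fn": "carry_out", "kwargs": {"plan": [[-0.5,-0.5,-0.5,0,0,0],[-1,-1,-0.7,0,0,0],[-1,-1,-0.7,0,0,0],[-1,-1,-0.7,0,0,0]], "gripper": 0}}

```text
t: 0.7
tcp_pos: [0.2968, 0.4434, 0.304]
tcp_rot: [0.198, 0.98, 0.001, 0.002]
contact_force: [-0.2, 0.9, -0.5]
opening: 0.0852
grip_force: 0.0
```

Call:
{"fn": "carry_out", "kwargs": {"plan": [[-0.4,-0.4,0,0,0,0],[-0.8,-0.8,0,0,0,0],[-1,-1,0,0,0,0]]}}

```text
t: 1.0
tcp_pos: [0.3486, 0.3136, 0.3011]
tcp_rot: [0.196, 0.981, -0.0, 0.0]
contact_force: [1.4, 0.3, -0.5]
opening: 0.0852
grip_force: 0.0
```

Call:
{"fn": "carry_out", "kwargs": {"plan": [[-0.4,-0.4,0,0,0,0],[-0.8,-0.8,0,0,0,0],[-1,-1,0,0,0,0]]}}

```text
t: 1.3
tcp_pos: [0.4026, 0.1825, 0.3012]
tcp_rot: [0.197, 0.98, 0.0, 0.0]
contact_force: [0.2, 0.8, 0.4]
opening: 0.0856
grip_force: 0.0
```

Call:
{"fn": "carry_out", "kwargs": {"plan": [[-0.4,-0.4,0,0,0,0],[-0.8,-0.8,0,0,0,0],[-1,-1,0,0,0,0]]}}

```text
t: 1.6
tcp_pos: [0.4566, 0.0515, 0.3013]
tcp_rot: [0.197, 0.98, 0.0, 0.0]
contact_force: [-0.1, 0.6, -0.3]
opening: 0.0854
grip_force: 0.0
```

Call:
{"fn": "carry_out", "kwargs": {"plan": [[-0.3,-0.3,0,0,0,0.047],[-0.6,-0.6,0,0,0,0.094],[-0.85,-1,0,0,0,0.14],[-0.85,-1,0,0,0,0.187],[-0.85,-1,0,0,0,0.234],[-0.85,-1,0,0,0,0.28],[-0.85,-1,0,0,0,0.325],[-0.85,-1,0,0,0,0.346],[-0.85,-1,0,0,0,0.346]]}}

```text
t: 2.5
tcp_pos: [0.4959, -0.0713, 0.3009]
tcp_rot: [0.675, 0.738, 0.0, -0.0]
contact_force: [-0.2, -0.0, -0.0]
opening: 0.0854
grip_force: 0.0
```

Run:
```python
from h import *
w=cams.get_image("wrist"); cv2.imwrite("pics/w1.png",cv2.resize(w["img"],(768,576),interpolation=cv2.INTER_CUBIC))
s=r.state();print(s["tcp_pos"],s["tcp_rot"],s["contact_force"],R.from_quat(s["tcp_rot"]).as_matrix().round(3).tolist())
print(w["vfov"],w["cx"],w["cy"],np.round(w["extrinsics"],3).tolist())
c,sn=np.cos(.088),np.sin(.088)
for n,p in {"griptop":[.4957,-.095,.203],"stop+":[.490,-.030,.156],"railmid(-.15)":[.5006,-.15,.14]}.items(): print(n,np.array(proj(w,p))*1.5)
```

```text
[ 0.49586972 -0.07130878  0.30097973] [ 6.74700209e-01  7.38091854e-01  7.19100917e-05 -1.92815823e-04] [0.38424217 0.07846441 0.04187247] [[-0.09, 0.996, -0.0], [0.996, 0.09, 0.0], [0.0, -0.0, -1.0]]
66.92818442944083 253.0277979998242 187.75558059033568 [[0.996, -0.085, -0.025, 0.489], [0.089, 0.953, 0.29, 0.003], [-0.001, -0.291, 0.957, 0.444], [0.0, 0.0, 0.0, 1.0]]
griptop [375.69275879 321.94537299]
stop+ [376.25977487 201.80057712]
railmid(-.15) [376.63340783 357.62223731]
```

View pics/w1.png

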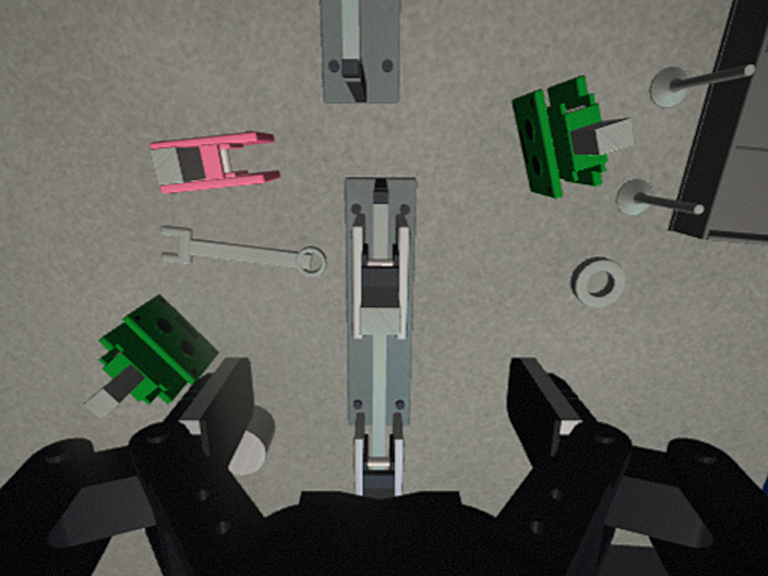

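The wrist picture shows the larger carrier's grip top at (380,322), just where predicted. The rail is nearly vertical at column 380 and the fingers are centred on column 380, so I move back along the rail by about 24 mm and go down.

Call:
{"fn": "carry_out", "kwargs": {"plan": [[-0.237,0,0.4,0,0,0],[-0.237,0,0.8,0,0,0],[-0.237,0,1,0,0,0],[-0.237,0,1,0,0,0]]}}

```text
t: 2.95
tcp_pos: [0.4947, -0.0943, 0.1973]
tcp_rot: [0.675, 0.738, -0.002, -0.004]
contact_force: [-0.0, 0.2, -0.8]
opening: 0.0855
grip_force: 0.0
```

Call:
{"fn": "carry_out", "kwargs": {"plan": [[0,0,0.2,0,0,0],[0,0,0.35,0,0,0],[0,0,0.35,0,0,0],[0,0,0.35,0,0,0]]}}

```text
t: 3.35
tcp_pos: [0.4988, -0.0953, 0.1676]
tcp_rot: [0.675, 0.738, 0.0, 0.001]
contact_force: [0.0, 1.4, 0.7]
opening: 0.0852
grip_force: 0.0
```

Run:
```python
from h import *
w=cams.get_image("wrist"); t=cams.get_image("scene")["img"][140:240,180:270]
o=np.zeros((576,800,3),np.uint8)
o[:300,:400]=cv2.resize(w["img"],(400,300)); o[:444,400:]=cv2.resize(t,(400,444),interpolation=cv2.INTER_CUBIC)
cv2.imwrite("pics/w2.png",o)
s=r.state();print(s["tcp_pos"],s["contact_force"])
```

```text
[ 0.49920747 -0.09552964  0.16806503] [ 0.93046908  0.46331447 -0.15053054]
```

View pics/w2.png

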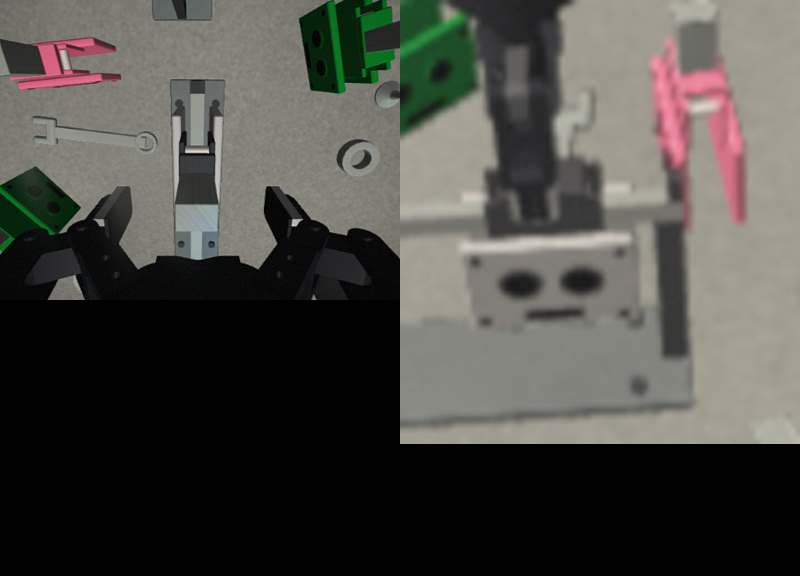

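The fingers straddle the block, which is centred at column 198 in the wrist view, and it lines up along the rail to within 1–2 mm. Closing.

Call:
{"fn": "carry_out", "kwargs": {"plan": [[0,0,0,0,0,0],[0,0,0,0,0,0],[0,0,0,0,0,0],[0,0,0,0,0,0],[0,0,0,0,0,0],[0,0,0,0,0,0],[0,0,0,0,0,0],[0,0,0,0,0,0]], "gripper": 1, "newtons": 50}}

```text
t: 4.25
tcp_pos: [0.498, -0.0953, 0.1665]
tcp_rot: [0.675, 0.738, 0.0, 0.0]
contact_force: [1.0, 0.4, 2.4]
opening: 0.0233
grip_force: 50.2
```

Call:
{"fn": "carry_out", "kwargs": {"plan": [[0,0,-0.1,0,0,0],[0,0,-0.3,0,0,0],[0,0,-0.6,0,0,0],[0,0,-0.9,0,0,0],[0,0,-1,0,0,0]]}}

```text
t: 4.75
tcp_pos: [0.4992, -0.0957, 0.2692]
tcp_rot: [0.675, 0.738, 0.001, 0.002]
contact_force: [1.0, -0.8, -3.6]
opening: 0.0235
grip_force: 49.8
```

Call:
{"fn": "carry_out", "kwargs": {"plan": [[0,0,-0.2,0,0,0],[0,0,-0.3,0,0,0],[0,0,-0.3,0,0,0],[0,0,-0.3,0,0,0]]}}

```text
t: 5.15
tcp_pos: [0.4971, -0.0951, 0.295]
tcp_rot: [0.675, 0.738, -0.0, -0.001]
contact_force: [-0.7, 1.2, -4.9]
opening: 0.0233
grip_force: 49.8
```

Run:
```python
from h import *
w=cams.get_image("wrist"); cv2.imwrite("pics/w3.png",cv2.resize(w["img"],(768,576),interpolation=cv2.INTER_CUBIC))
s=r.state();print(s["tcp_pos"],s["tcp_rot"],s["contact_force"],s["wrist_torque"],s["opening"])
for n,p in {"b- stop":[.4655,.047,.166],"b+":[.4447,.316,.166],"entry":[.4607,.111,.15],"tcp":s["tcp_pos"]}.items(): print(n,np.array(proj(w,p))*1.5)
```

```text
[ 0.49684394 -0.0950033   0.29460221] [ 6.75307910e-01  7.37534411e-01 -6.84713603e-04 -1.32315451e-03] [-0.09494617 -0.48250425 -3.80773734] [-0.00245135  0.05541784 -0.00588132] 0.023515767927276655
b- stop [345.5817072   16.60226438]
b+ [ 337.4026829  -809.89443568]
entry [ 346.80135455 -108.93267347]
tcp [378.57676736 362.97584256]
```

View pics/w3.png

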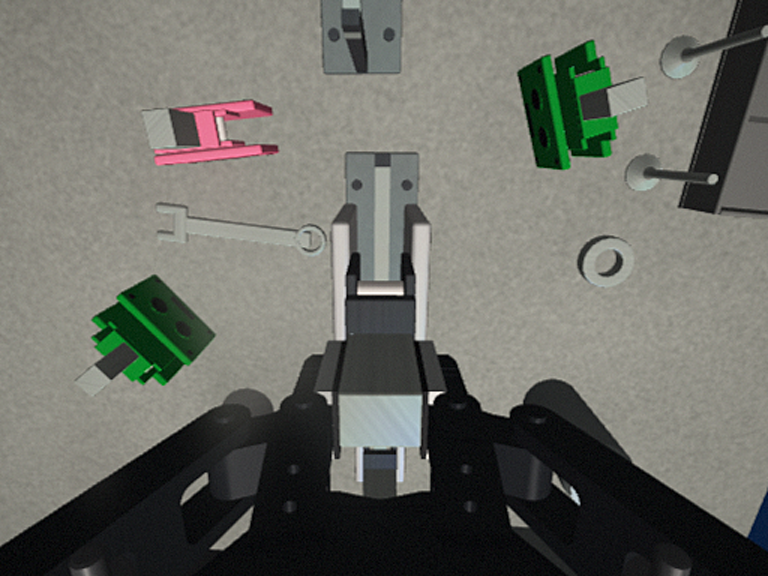

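The carrier is held square in the grip: block at column 380, plates symmetric at (341,..) and (419,..). Rail_b's near stop shows at (350,15). Next I carry it over to rail_b's entry.

Call:
{"fn": "carry_out", "kwargs": {"plan": [[0.15,-0.02,0,0,0,0],[0.4,-0.04,0,0,0,0],[0.7,-0.06,0,0,0,0.004],[1,-0.09,0,0,0,0.004]]}}

```text
t: 5.6
tcp_pos: [0.4789, 0.0053, 0.2951]
tcp_rot: [0.68, 0.733, -0.0, -0.001]
contact_force: [0.3, 0.4, -4.1]
opening: 0.0235
grip_force: 49.7
```

Call:
{"fn": "carry_out", "kwargs": {"plan": [[0.3,-0.03,0,0,0,0],[0.6,-0.06,0,0,0,0],[0.9,-0.09,0,0,0,0],[1,-0.09,0,0,0,0],[1,-0.09,0,0,0,0],[1,-0.09,0,0,0,0]]}}

```text
t: 6.2
tcp_pos: [0.4632, 0.1023, 0.2958]
tcp_rot: [0.68, 0.734, -0.001, 0.0]
contact_force: [0.5, -0.1, -4.0]
opening: 0.0235
grip_force: 49.7
```

Run:
```python
from h import *
w=cams.get_image("wrist"); cv2.imwrite("pics/w4.png",cv2.resize(w["img"],(768,576),interpolation=cv2.INTER_CUBIC))
s=r.state();print(s["tcp_pos"],R.from_quat(s["tcp_rot"]).as_matrix().round(4).tolist(),s["contact_force"],s["wrist_torque"],s["opening"])
o=np.array([.4655,.047,0]);d=np.array([-.077,.997,0])
for y in [-126,-62,0,27,54,146]: print(y,np.array(proj(w,o+d*(y+126)/1000+[0,0,.15])).round(1)*1.5)
T=R.from_quat(s["tcp_rot"]);
for z in [-.03,0,.0265]: print("below tcp",z,np.array(proj(w,s["tcp_pos"]+T.apply([0,0,z])))*1.5)
```

```text
[0.46340242 0.10192093 0.2959096 ] [[-0.0751, 0.9972, -0.0006], [0.9972, 0.0751, -0.001], [-0.0009, -0.0007, -1.0]] [-0.54947803 -0.09657182 -4.5941923 ] [-0.0278312  -0.02586245 -0.04507517] 0.023586570253629924
-126 [376.95 337.35]
-62 [376.8 250.5]
0 [376.65 155.1 ]
27 [376.5  109.65]
54 [376.5   61.35]
146 [ 376.05 -127.65]
below tcp -0.03 [379.71282865 412.83107597]
below tcp 0 [379.75268776 364.93285126]
below tcp 0.0265 [379.77752837 335.08218373]
```

View pics/w4.png

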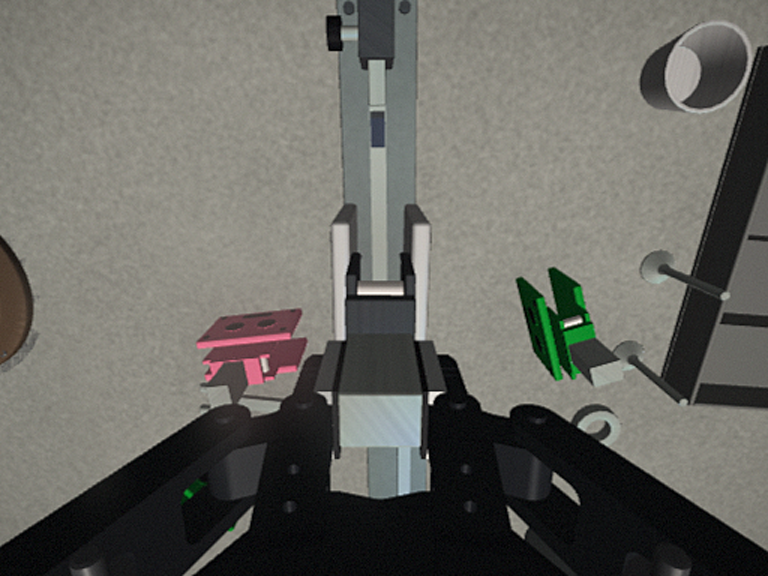

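Rail_b's bar runs at columns 377–379 against the carrier's 380. The catch's dark wedge is at (377,112–147) and the shoe block starts at row ~64, so the far face lies near rail y +27 mm. Going down with a 0.5 mm sideways correction.

Call:
{"fn": "carry_out", "kwargs": {"plan": [[0,-0.007,0.2,0,0,-0.001],[0,-0.007,0.5,0,0,-0.001],[0,-0.007,0.8,0,0,-0.001],[0,-0.007,1,0,0,-0.001],[0,-0.007,1,0,0,-0.001]]}}

```text
t: 6.75
tcp_pos: [0.4603, 0.1009, 0.1928]
tcp_rot: [0.679, 0.734, -0.003, -0.002]
contact_force: [-0.7, -0.0, -3.9]
opening: 0.0231
grip_force: 50.1
```

Call:
{"fn": "carry_out", "kwargs": {"plan": [[0,0,0.05,0,0,0],[0,0,0.1,0,0,0],[0,0,0.14,0,0,0],[0,0,0.15,0,0,0],[0,0,0.15,0,0,0],[0,0,0.15,0,0,0]]}}

```text
t: 7.35
tcp_pos: [0.4631, 0.1026, 0.1817]
tcp_rot: [0.679, 0.734, 0.0, 0.0]
contact_force: [-0.6, -0.3, -4.9]
opening: 0.0233
grip_force: 50.1
```

```bash
cat >> h.py <<'E'
def feel(n=1):
    s=r.state();print(np.round(s["tcp_pos"],4),s["contact_force"].round(2),s["wrist_torque"].round(3),round(s["t"],2))
E
python3 -c "
from h import *
feel()
w=cams.get_image('scene');cv2.imwrite('pics/s5.png',cv2.resize(w['img'][120:240,250:410],(800,600),interpolation=cv2.INTER_CUBIC));feel()"
```

```text
[0.4631 0.1026 0.1817] [-0.65 -0.33 -4.9 ] [-0.024 -0.005  0.028] 7.35
[0.4631 0.1026 0.1817] [ 0.38  0.8  -3.79] [ 0.02  -0.01  -0.041] 7.4
```

View pics/s5.png

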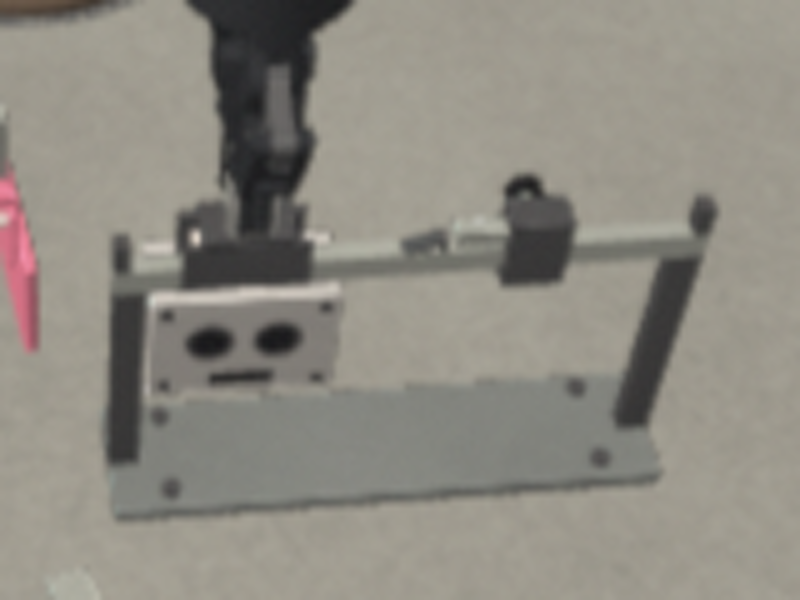

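The carrier sits squarely astride rail_b's entry stretch, at about (245,300) in the crop and a few mm above the bar. Lowering in small steps.

Call:
{"fn": "carry_out", "kwargs": {"plan": [[0,0,0.02,0,0,0],[0,0,0.03,0,0,0],[0,0,0.04,0,0,0],[0,0,0.04,0,0,0],[0,0,0.04,0,0,0]]}}

```text
t: 7.9
tcp_pos: [0.4628, 0.1025, 0.1772]
tcp_rot: [0.679, 0.734, -0.0, -0.0]
contact_force: [-0.2, 0.4, -3.9]
opening: 0.0235
grip_force: 50.1
```

Call:
{"fn": "carry_out", "kwargs": {"plan": [[0,0,0.005,0,0,0],[0,0,0.01,0,0,0],[0,0,0.01,0,0,0]]}}

```text
t: 8.2
tcp_pos: [0.463, 0.1026, 0.1766]
tcp_rot: [0.679, 0.734, 0.0, 0.0]
contact_force: [0.0, 0.2, -2.0]
opening: 0.0239
grip_force: 50.6
```

Call:
{"fn": "carry_out", "kwargs": {"plan": [[0,0,0.005,0,0,0],[0,0,0.005,0,0,0],[0,0,0.005,0,0,0]]}}

```text
t: 8.5
tcp_pos: [0.4631, 0.1026, 0.1765]
tcp_rot: [0.679, 0.734, 0.0, 0.0]
contact_force: [-2.2, 0.2, 4.0]
opening: 0.0236
grip_force: 51.2
```

```bash
cat >> h.py <<'E'
def avg(n=6):
    F=[];P=[];M=[]
    for i in range(n):
        cams.get_image("top");s=r.state();F.append(s["contact_force"]);P.append(s["tcp_pos"]);M.append(s["wrist_torque"])
    T=R.from_quat(s["tcp_rot"]).as_matrix()
    f=np.mean(F,0);p=np.mean(P,0)
    yr=np.dot(p[:2]-[.4655,.047],[-.077,.997])*1000-126
    print("p",p.round(4),"F",f.round(2),"sd",np.std(F,0).round(2),"M",np.mean(M,0).round(3),"along rail",round(float(f@T[:,0]),2),"yr",round(yr,1),"yaw",round(float(np.arctan2(-T[0,0],T[1,0])),4),"t",s["t"])
E
python3 -c "from h import *;avg()"
```

```text
p [0.4631 0.1026 0.1765] F [-2.84 -0.25  4.92] sd [0.19 0.54 0.53] M [-0.098  0.586 -0.005] along rail -0.03 yr -70.4 yaw 0.0786 t 8.8
```

Call:
{"fn": "carry_out", "kwargs": {"plan": [[0,0,-0.006,0,0,0],[0,0,-0.006,0,0,0]]}}

```text
t: 9.0
tcp_pos: [0.463, 0.1026, 0.1765]
tcp_rot: [0.679, 0.734, 0.0, 0.0]
contact_force: [-2.2, 0.4, 2.8]
opening: 0.0233
grip_force: 50.9
```

```bash
python3 -c "from h import *;avg()"
```

```text
p [0.463  0.1026 0.1765] F [-1.92 -0.24  2.93] sd [0.31 0.53 0.45] M [-0.061  0.311  0.015] along rail -0.09 yr -70.4 yaw 0.0786 t 9.3
```

Call:
{"fn": "carry_out", "kwargs": {"plan": [[0,0,-0.008,0,0,0],[0,0,-0.008,0,0,0]]}}

```text
t: 9.5
tcp_pos: [0.4628, 0.1026, 0.1766]
tcp_rot: [0.679, 0.734, 0.0, 0.0]
contact_force: [-0.1, 0.6, -2.1]
opening: 0.0234
grip_force: 50.5
```

```bash
python3 -c "from h import *;avg()"
```

```text
p [0.4626 0.1025 0.1766] F [ 0.35 -0.11 -3.35] sd [0.5  0.5  0.59] M [-0.014 -0.074  0.015] along rail -0.14 yr -70.4 yaw 0.0786 t 9.8
```

Call:
{"fn": "carry_out", "kwargs": {"plan": [[0,0,0.002,0,0,0],[0.05,0,0.002,0,0,0],[0.1,0,0.002,0,0,0],[0.15,0,0.002,0,0,0],[0.2,0,0.002,0,0,0],[0.25,0,0.002,0,0,0],[0.3,0,0.002,0,0,0],[0.35,0,0.002,0,0,0],[0.4,0,0.002,0,0,0],[0.4,0,0.002,0,0,0]]}}

```text
t: 10.8
tcp_pos: [0.4597, 0.1431, 0.177]
tcp_rot: [0.679, 0.735, 0.0, -0.0]
contact_force: [-0.3, 0.2, -4.2]
opening: 0.0235
grip_force: 50.2
```

```bash
python3 -c "from h import *;avg()"
```

```text
p [0.4597 0.1424 0.1769] F [-0.11 -0.3  -4.02] sd [0.47 0.46 0.64] M [-0.009  0.009  0.005] along rail -0.29 yr -30.5 yaw 0.0783 t 11.1
```

Call:
{"fn": "carry_out", "kwargs": {"plan": [[0.05,0,0.004,0,0,0],[0.1,0,0.004,0,0,0],[0.12,0,0.004,0,0,0],[0.12,0,0.004,0,0,0]]}}

```text
t: 11.5
tcp_pos: [0.4588, 0.1549, 0.1767]
tcp_rot: [0.679, 0.735, 0.0, -0.0]
contact_force: [-0.4, 0.3, -3.5]
opening: 0.0236
grip_force: 50.2
```

```bash
python3 -c "from h import *;avg()"
```

```text
p [0.4588 0.1545 0.1766] F [-0.07  0.3  -3.47] sd [0.46 0.54 0.17] M [0.028 0.013 0.007] along rail 0.3 yr -18.3 yaw 0.0785 t 11.8
```

Call:
{"fn": "carry_out", "kwargs": {"plan": [[0.02,0,0.002,0,0,0],[0.04,0,0.002,0,0,0],[0.06,0,0.002,0,0,0],[0.08,0,0.002,0,0,0],[0.1,0,0.002,0,0,0],[0.12,0,0.002,0,0,0],[0.12,0,0.002,0,0,0]]}}

```text
t: 12.5
tcp_pos: [0.458, 0.1668, 0.1766]
tcp_rot: [0.679, 0.734, 0.0, 0.0]
contact_force: [-0.4, -0.8, 0.2]
opening: 0.0236
grip_force: 50.4
```

```bash
python3 -c "from h import *;avg()"
```

```text
p [0.458  0.1667 0.1766] F [ 0.06  0.17 -0.35] sd [0.42 0.68 0.48] M [ 0.027 -0.018 -0.009] along rail 0.17 yr -6.1 yaw 0.0783 t 12.8
```

Call:
{"fn": "carry_out", "kwargs": {"plan": [[0.02,0,0,0,0,0],[0.04,0,0,0,0,0],[0.05,0,0,0,0,0],[0.05,0,0,0,0,0]]}}

```text
t: 13.2
tcp_pos: [0.4576, 0.1714, 0.1766]
tcp_rot: [0.679, 0.734, 0.0, 0.0]
contact_force: [0.1, -0.8, 1.6]
opening: 0.0235
grip_force: 50.6
```

```bash
python3 -c "from h import *;avg()"
```

```text
p [0.4576 0.1713 0.1766] F [-0.04 -1.86  1.73] sd [0.53 0.13 0.54] M [-0.321 -0.036  0.009] along rail -1.86 yr -1.4 yaw 0.0786 t 13.5
```

Call:
{"fn": "carry_out", "kwargs": {"plan": [[0.01,0,-0.003,0,0,0],[0.02,0,-0.003,0,0,0],[0.03,0,-0.003,0,0,0],[0.03,0,-0.003,0,0,0]]}}

```text
t: 13.9
tcp_pos: [0.457, 0.1747, 0.1766]
tcp_rot: [0.679, 0.734, 0.0, -0.0]
contact_force: [0.8, -1.1, 0.7]
opening: 0.0237
grip_force: 50.7
```

```bash
python3 -c "from h import *;avg()"
```

```text
p [0.457  0.1746 0.1766] F [-0.09 -0.74  0.83] sd [0.68 0.66 0.38] M [-0.082  0.021  0.016] along rail -0.73 yr 1.9 yaw 0.0784 t 14.2
```

Call:
{"fn": "carry_out", "kwargs": {"plan": [[0.01,0,0,0,0,0],[0.02,0,0,0,0,0],[0.03,0,0,0,0,0],[0.03,0,0,0,0,0]]}}

```text
t: 14.6
tcp_pos: [0.4569, 0.1774, 0.1766]
tcp_rot: [0.679, 0.734, 0.0, -0.0]
contact_force: [0.7, -0.9, 0.0]
opening: 0.0233
grip_force: 50.7
```

```bash
python3 -c "from h import *;avg()"
```

```text
p [0.4569 0.1774 0.1766] F [-0.08 -0.56 -0.43] sd [0.4  0.31 0.62] M [-0.102 -0.026  0.004] along rail -0.55 yr 4.7 yaw 0.0785 t 14.9
```

Call:
{"fn": "carry_out", "kwargs": {"plan": [[0.01,0,0,0,0,0],[0.02,0,0,0,0,0],[0.02,0,0,0,0,0]]}}

```text
t: 15.2
tcp_pos: [0.4567, 0.1794, 0.1766]
tcp_rot: [0.679, 0.734, -0.0, -0.0]
contact_force: [0.2, -0.7, -0.4]
opening: 0.0233
grip_force: 50.7
```

```bash
python3 -c "from h import *;avg(8)"
```

```text
p [0.4567 0.1794 0.1766] F [-0.09 -0.72 -0.82] sd [0.45 0.53 0.42] M [-0.118  0.032  0.014] along rail -0.71 yr 6.6 yaw 0.0785 t 15.6
```

Call:
{"fn": "carry_out", "kwargs": {"plan": [[0.01,0,0,0,0,0],[0.02,0,0,0,0,0],[0.02,0,0,0,0,0]]}}

```text
t: 15.9
tcp_pos: [0.4566, 0.1812, 0.1766]
tcp_rot: [0.679, 0.734, -0.0, 0.0]
contact_force: [0.4, -2.1, -1.6]
opening: 0.0233
grip_force: 50.7
```

```bash
python3 -c "from h import *;avg(8)"
```

```text
p [0.4566 0.1812 0.1766] F [ 0.03 -1.49 -1.55] sd [0.31 0.55 0.42] M [-0.296  0.006  0.009] along rail -1.48 yr 8.5 yaw 0.0786 t 16.3
```

Call:
{"fn": "carry_out", "kwargs": {"plan": [[0.01,0,0,0,0,0],[0.02,0,0,0,0,0],[0.02,0,0,0,0,0]]}}

```text
t: 16.6
tcp_pos: [0.4564, 0.1829, 0.1766]
tcp_rot: [0.679, 0.734, -0.0, 0.0]
contact_force: [-0.3, -4.4, -1.4]
opening: 0.0232
grip_force: 50.7
```

```bash
python3 -c "from h import *;avg(8)"
```

```text
p [0.4564 0.183  0.1766] F [ 0.22 -4.64 -1.55] sd [0.58 0.64 0.33] M [-0.793 -0.046  0.004] along rail -4.64 yr 10.3 yaw 0.0786 t 17.0
```

Call:
{"fn": "carry_out", "kwargs": {"plan": [[0.01,0,0,0,0,0],[0.02,0,0,0,0,0],[0.02,0,0,0,0,0]]}}

```text
t: 17.3
tcp_pos: [0.4562, 0.1852, 0.1766]
tcp_rot: [0.679, 0.734, -0.0, 0.0]
contact_force: [0.1, -5.1, -1.5]
opening: 0.0231
grip_force: 50.6
```

```bash
python3 -c "from h import *;avg(8)"
```

```text
p [0.4562 0.1852 0.1766] F [ 0.41 -4.94 -1.6 ] sd [0.46 0.38 0.68] M [-0.945  0.001  0.028] along rail -4.96 yr 12.5 yaw 0.0786 t 17.7
```

Call:
{"fn": "carry_out", "kwargs": {"plan": [[0.008,0,0,0,0,0],[0.015,0,0,0,0,0],[0.015,0,0,0,0,0]]}}

```text
t: 18.0
tcp_pos: [0.4561, 0.1864, 0.1766]
tcp_rot: [0.679, 0.734, -0.0, 0.0]
contact_force: [-0.1, -6.3, -1.4]
opening: 0.0232
grip_force: 50.6
```

Run:
```python
from h import *
avg(8)
w=cams.get_image("wrist")
a=cv2.resize(w["img"][0:200,190:320],(390,600),interpolation=cv2.INTER_CUBIC)
b=cv2.resize(cams.get_image("scene")["img"][140:220,310:390],(400,400),interpolation=cv2.INTER_CUBIC)
o=np.zeros((600,800,3),np.uint8);o[:,:390]=a;o[:400,400:]=b;cv2.imwrite("pics/z9.png",o)
```

```text
p [0.4561 0.1864 0.1766] F [ 0.14 -5.45 -1.52] sd [0.53 0.37 0.28] M [-1.077 -0.014  0.027] along rail -5.45 yr 13.7 yaw 0.0788 t 18.4
```

View pics/z9.png

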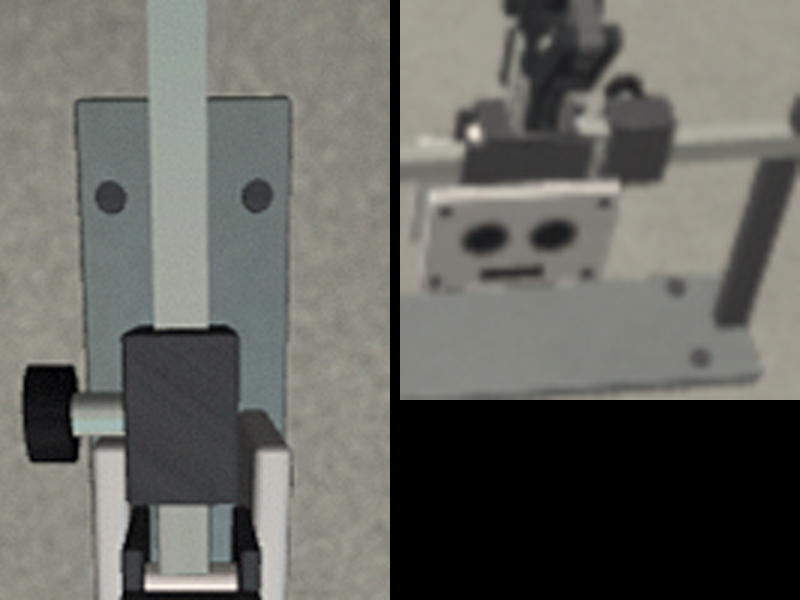

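The pin presses on the plunger at (190,574) in the wrist crop, well short of the shoe block, which starts at row 505. The force now rises at about 0.5 N/mm, following a dip in slope between y 10.3 and 12.5 where the catch dropped in behind the pin. I estimate the buffer is in about 7 mm. Easing back a little before letting go.

Call:
{"fn": "carry_out", "kwargs": {"plan": [[-0.01,0,0,0,0,0],[-0.02,0,0,0,0,0],[-0.025,0,0,0,0,0],[-0.025,0,0,0,0,0]]}}

```text
t: 18.9
tcp_pos: [0.4563, 0.1844, 0.1766]
tcp_rot: [0.679, 0.734, 0.0, -0.0]
contact_force: [-0.3, -2.7, -2.2]
opening: 0.0236
grip_force: 50.6
```

```bash
python3 -c "from h import *;avg(8)"
```

```text
p [0.4563 0.1844 0.1766] F [-0.36 -3.38 -2.12] sd [0.62 0.32 0.28] M [-0.646  0.071  0.024] along rail -3.34 yr 11.7 yaw 0.0786 t 19.3
```

Call:
{"fn": "carry_out", "kwargs": {"plan": [[-0.01,0,0,0,0,0],[-0.015,0,0,0,0,0],[-0.015,0,0,0,0,0]]}}

```text
t: 19.6
tcp_pos: [0.4565, 0.1828, 0.1766]
tcp_rot: [0.679, 0.734, 0.0, -0.0]
contact_force: [-1.2, -3.0, -2.8]
opening: 0.0235
grip_force: 50.5
```

```bash
python3 -c "from h import *;avg(8)"
```

```text
p [0.4565 0.1828 0.1766] F [-0.57 -2.68 -3.25] sd [0.39 0.39 0.26] M [-0.553  0.089  0.013] along rail -2.63 yr 10.1 yaw 0.0786 t 20.0
```

Call:
{"fn": "carry_out", "kwargs": {"plan": [[-0.01,0,0,0,0,0],[-0.01,0,0,0,0,0],[-0.01,0,0,0,0,0]]}}

```text
t: 20.3
tcp_pos: [0.4566, 0.1818, 0.1766]
tcp_rot: [0.679, 0.734, -0.0, -0.0]
contact_force: [-0.3, -2.4, -4.5]
opening: 0.0234
grip_force: 50.5
```

```bash
python3 -c "from h import *;avg(8)"
```

```text
p [0.4566 0.1818 0.1766] F [-0.73 -2.84 -3.35] sd [0.52 0.39 0.33] M [-0.521  0.068  0.029] along rail -2.77 yr 9.1 yaw 0.0786 t 20.7
```

Call:
{"fn": "carry_out", "kwargs": {"plan": [[0,0,0,0,0,0],[0,0,0,0,0,0],[0,0,0,0,0,0],[0,0,0,0,0,0],[0,0,0,0,0,0]], "gripper": 0.3}}

```text
t: 21.2
tcp_pos: [0.4569, 0.182, 0.177]
tcp_rot: [0.679, 0.734, 0.0, 0.0]
contact_force: [-0.8, -0.9, 0.1]
opening: 0.0596
grip_force: 0.0
```

Run:
```python
from h import *
avg(4)
w=cams.get_image("wrist")
a=cv2.resize(w["img"][0:200,190:320],(390,600),interpolation=cv2.INTER_CUBIC)
b=cv2.resize(cams.get_image("scene")["img"][140:220,310:390],(400,400),interpolation=cv2.INTER_CUBIC)
o=np.zeros((600,800,3),np.uint8);o[:,:390]=a;o[:400,400:]=b;cv2.imwrite("pics/z10.png",o)
p=cv2.imread("pics/z9.png")
# column profiles along plunger/pin in wrist crop, before/after
for n,q in (("before",p),("after",o)):
    g=q[500:600,165:205].mean((1,2)); print(n,g[::4].round().astype(int).tolist())
# plate shift in scene crop by phase/template
t=p[180:300,420:630]; m=cv2.matchTemplate(o[:400,400:],t,cv2.TM_CCOEFF_NORMED);print(cv2.minMaxLoc(m))
```

```text
p [0.4567 0.1819 0.1768] F [-0.14  0.34  0.11] sd [0.13 0.64 0.06] M [-0.001 -0.002  0.016] along rail 0.35 yr 9.2 yaw 0.0786 t 21.4
before [57, 90, 160, 162, 160, 160, 160, 159, 160, 160, 160, 159, 160, 161, 160, 160, 160, 160, 154, 154, 191, 226, 213, 52, 8]
after [154, 155, 155, 155, 155, 155, 154, 155, 155, 154, 155, 154, 155, 155, 155, 155, 155, 154, 157, 141, 161, 192, 230, 197, 36]
(-0.47770431637763977, 0.9885234236717224, (159, 145), (10, 181))
```

Call:
{"fn": "carry_out", "kwargs": {"plan": [[0,0,-0.1,0,0,0],[0,0,-0.3,0,0,0],[0,0,-0.6,0,0,0],[0,0,-1,0,0,0],[0,0,-1,0,0,0],[0,0,-1,0,0,0]], "gripper": 0}}

```text
t: 22.1
tcp_pos: [0.4576, 0.1821, 0.2788]
tcp_rot: [0.679, 0.734, 0.002, 0.001]
contact_force: [0.1, -0.3, 0.0]
opening: 0.0857
grip_force: 0.0
```

Run:
```python
from h import *
avg(8)
w=cams.get_image("wrist")
a=cv2.resize(w["img"][30:230,190:320],(390,600),interpolation=cv2.INTER_CUBIC)
b=cv2.resize(cams.get_image("scene")["img"][140:220,310:390],(400,400),interpolation=cv2.INTER_CUBIC)
o=np.zeros((600,800,3),np.uint8);o[:,:390]=a;o[:400,400:]=b;cv2.imwrite("pics/z11.png",o)
p=cv2.imread("pics/z9.png")
t=p[180:300,420:630]; m=cv2.matchTemplate(o[:400,400:],t,cv2.TM_CCOEFF_NORMED);print(cv2.minMaxLoc(m))
def q(c,rw): return np.array([190+c/3,30+rw/3])
d=np.array([-.077,.997,0]);oo=np.array([.4655,.047,0])
for y,z in [(30,.157),(34,.157),(37,.157),(54,.157),(54,.15)]:
    u,v=proj(w,oo+d*(y+126)/1000+[0,0,z]); print(y,z,(u-190)*3,(v-30)*3)
```

```text
p [0.4559 0.1816 0.2757] F [ 0.49 -0.15 -0.36] sd [0.67 0.35 0.74] M [-0.009  0.005 -0.015] along rail -0.19 yr 8.9 yaw 0.0786 t 22.5
(-0.4777272939682007, 0.9885381460189819, (160, 145), (10, 181))
30 0.157 186.65840346800036 391.422200082532
34 0.157 186.67545159428911 378.4539458830325
37 0.157 186.6883367857288 368.65237384108775
54 0.157 186.7630007452944 311.8566186481577
54 0.15 186.87855459421314 309.22019084819
```

View pics/z11.png

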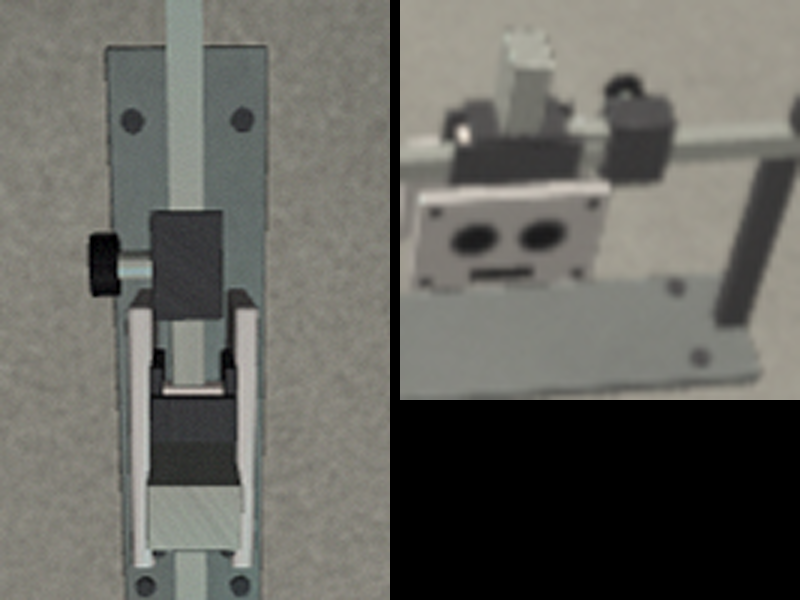

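The carrier hangs between catch and shoe, with the pin at row 384 and the block edge at row 318, which puts the buffer in about 3–4 mm. That fits a latch but is too near the limit to trust, so I regrip lightly and tug to check.

Call:
{"fn": "carry_out", "kwargs": {"plan": [[0,0,0.3,0,0,0],[0,0,0.6,0,0,0],[0,0,0.85,0,0,0],[0,0,1,0,0,0],[0,0,1,0,0,0],[0,0,1,0,0,0]]}}

```text
t: 23.2
tcp_pos: [0.4567, 0.1818, 0.1768]
tcp_rot: [0.679, 0.734, -0.0, -0.0]
contact_force: [-0.8, -1.0, 0.8]
opening: 0.0854
grip_force: 0.0
```

Call:
{"fn": "carry_out", "kwargs": {"plan": [[0,0,0,0,0,0],[0,0,0,0,0,0],[0,0,0,0,0,0],[0,0,0,0,0,0],[0,0,0,0,0,0],[0,0,0,0,0,0],[0,0,0,0,0,0],[0,0,0,0,0,0]], "gripper": 1, "newtons": 30}}

```text
t: 24.0
tcp_pos: [0.4569, 0.1819, 0.1773]
tcp_rot: [0.679, 0.734, 0.0, 0.0]
contact_force: [-1.0, -0.1, 4.6]
opening: 0.0236
grip_force: 33.7
```

```bash
python3 -c "from h import *;avg(8)"
```

```text
p [0.4569 0.1819 0.1772] F [-1.43 -0.38  5.48] sd [0.55 0.26 0.38] M [-0.024  0.256 -0.005] along rail -0.26 yr 9.2 yaw 0.0786 t 24.4
```

Call:
{"fn": "carry_out", "kwargs": {"plan": [[-0.005,0,0,0,0,0],[-0.01,0,0,0,0,0],[-0.01,0,0,0,0,0]]}}

```text
t: 24.7
tcp_pos: [0.4569, 0.1818, 0.1772]
tcp_rot: [0.679, 0.734, 0.001, -0.001]
contact_force: [-1.2, 3.0, 5.3]
opening: 0.0231
grip_force: 33.7
```

```bash
python3 -c "from h import *;avg(8)"
```

```text
p [0.4569 0.1818 0.1772] F [-1.52  2.6   5.38] sd [0.33 0.42 0.51] M [0.47  0.316 0.007] along rail 2.72 yr 9.0 yaw 0.0781 t 25.1
```

Call:
{"fn": "carry_out", "kwargs": {"plan": [[-0.005,0,-0.004,0,0,0],[-0.01,0,-0.006,0,0,0],[-0.01,0,-0.008,0,0,0],[-0.01,0,-0.008,0,0,0]]}}

```text
t: 25.5
tcp_pos: [0.4569, 0.1815, 0.1773]
tcp_rot: [0.679, 0.734, 0.002, -0.001]
contact_force: [-0.2, 6.5, 1.3]
opening: 0.0237
grip_force: 33.2
```

```bash
python3 -c "from h import *;avg(8)"
```

```text
p [0.4569 0.1816 0.1773] F [-0.31  6.54  0.91] sd [0.41 0.4  0.44] M [1.111 0.054 0.009] along rail 6.55 yr 8.8 yaw 0.0776 t 25.9
```

It holds against a 6.5 N backward tug with no travel, so it is latched. Easing the load off, releasing and lifting clear.

Call:
{"fn": "carry_out", "kwargs": {"plan": [[0.01,0,0,0,0,0],[0.02,0,0,0,0,0],[0.02,0,0,0,0,0],[0.02,0,0,0,0,0]]}}

```text
t: 26.3
tcp_pos: [0.4569, 0.1818, 0.1773]
tcp_rot: [0.679, 0.734, 0.0, 0.0]
contact_force: [0.4, 3.0, 0.3]
opening: 0.0238
grip_force: 33.1
```

Call:
{"fn": "carry_out", "kwargs": {"plan": [[0,0,0,0,0,0],[0,0,0,0,0,0],[0,0,0,0,0,0],[0,0,0,0,0,0],[0,0,0,0,0,0],[0,0,0,0,0,0]], "gripper": 0.2}}

```text
t: 26.9
tcp_pos: [0.4566, 0.1817, 0.1775]
tcp_rot: [0.679, 0.734, -0.0, 0.0]
contact_force: [-0.4, 0.3, -0.1]
opening: 0.0682
grip_force: 0.0
```

Call:
{"fn": "carry_out", "kwargs": {"plan": [[0,0,-0.1,0,0,0],[0,0,-0.3,0,0,0],[0,0,-0.6,0,0,0],[0,0,-1,0,0,0],[0,0,-1,0,0,0],[0,0,-1,0,0,0],[0,0,-1,0,0,0]]}}

```text
t: 27.6
tcp_pos: [0.4559, 0.1816, 0.2769]
tcp_rot: [0.679, 0.734, -0.001, -0.0]
contact_force: [-0.2, -0.2, 0.4]
opening: 0.0688
grip_force: 0.0
```

Run:
```python
from h import *
avg(4)
b=cv2.resize(cams.get_image("scene")["img"][140:220,310:390],(400,400),interpolation=cv2.INTER_CUBIC)
t=cv2.imread("pics/z9.png")[180:300,420:630]; print(cv2.minMaxLoc(cv2.matchTemplate(b,t,cv2.TM_CCOEFF_NORMED)))
from plant import ticket
print(ticket.sign_off())
```

```text
p [0.4557 0.1815 0.2761] F [-0.2  -0.31 -0.24] sd [0.57 0.2  0.99] M [-0.011  0.006  0.014] along rail -0.3 yr 8.9 yaw 0.0786 t 27.8
(-0.4777485430240631, 0.9878742098808289, (160, 145), (10, 181))
the job is handed in; nothing more can be done
None
```

The larger carrier now hangs latched on rail_b between catch and buffer (it held a 6.5 N backward tug), the gripper is clear, and the job was handed in at about 28 s; no verdict came back.

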